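Slide the infusion bottle into its bay beside its twin

ROBOT

A 7-joint arm with a two-finger parallel gripper is mounted at the origin on the work surface. World frame = base frame: x ahead of the robot, y to its left, z up, the work surface at z = 0. Lengths are in m, angles in rad, forces in N, time in s.
With the tool pointing down it reaches from about 0.35 to 0.9 m from the base axis. Payload 8.1 kg.
Tool frame: the origin (TCP) lies midway between the tips of the shut fingers; the grasp point (between the pads) lies arm.grasp_offset behind it (arm.grasp_offset is the distance from the TCP to the grasp point, in m); z points along the fingers, y is the line along which they close (so a half turn about z gives the same grasp; the last joint's range is limited). The gripper opens to 92 mm and grips with 3 to 60 N. Pads are 19 mm wide; open, the fingers measure 130 mm over their backs; the gripper's body (75 mm by 190 mm) begins 47 mm behind the grasp point.
Start: joints at [-1.378, 0.434, 0.025, 1.573, -0.012, 1.134, -0.075], TCP at [0.182, 0.598, 0.227] pointing down, gripper open.
Joint ranges: [-2.62, 2.62], [-0.44, 2.09], [-1.27, 1.32], [0.08, 2.57], [-1.32, 4.46], [0.12, 2], [-2.74, 2.74]. Speed limits (rad/s): [2.22, 2.22, 3.01, 3.01, 3.14, 3.14, 3.14].

INTERFACE

Orientations are given as a rotation vector (axis times angle).
In Python, from cell import observe, imaging, arm gives the robot as it stands.
- The arm moves only by the tool apply_moves, never from a script. Its argument "commands" is a list of rows, each a list of 5 numbers: the opening in per cent of the stroke, from 0 (shut) to 100 (fully open), then the shift along the world's x, y, z in units of 0.06 m (1.0 is 0.06 m), then the turn about the world's z in units of 0.5 rad (1.0 is 0.5 rad). A call has 1 to 12 rows; each row shifts and turns the commanded pose from where the row before left it; what a row does not reach is not made up. A row lasts 1/8 s, in which the tool goes at most 62.5 mm and 10.7 degrees, less where a joint would pass 70% of its speed; a pose out of reach is approached as far as the arm can. A call with a number of a shift or a turn outside -1 to 1 is refused whole. A call with a gripper value outside its range is refused whole. The fingers move at their own pace and stop on an object; "newtons" is the grip in N (left out, the last holds). Time passes only in rows, so rows that do not move let the fingers close. It gives the time, the measured TCP pose, the force, the opening and the grip force at its end, in the units of the state.
- observe(): the state, without advancing time (a new reading comes with each control period).
- imaging.get_image(name): name is "scene" or "top" or "wrist"; returns (picture, depth): 400x640x3 uint8, red, green, blue; 400x640 float32, m along the optical axis (not along the pixel's ray), 0 where there is no reading.
- imaging.camera_params(name): a dict with "camera_matrix" (3x3 intrinsics, pixels), "dist" ([k1, k2, p1, p2, k3] as OpenCV has them; the pictures are not rectified), "origin" and "rotation" of the camera in the world; the wrist camera has in their place "tool_from_camera" (4x4, takes a point from camera to tool coordinates, whose origin is the TCP and whose axes are the flange's). Camera axes: x right, y up, looking along -z (the intrinsics and any distortion apply to the point x, -y, -z); pixel columns grow to the right and rows downward; lengths in m; the calibration is good to about 2 mm. A picture is of the moment at which its call begins: read the wrist's pose just before it. camera_params takes no time and is no camera call.
- arm.sign_off(): hands the job in; it is judged then, once.
The state is a dict: "clock": time; "joints": joint angles; "dq": joint speeds; "joint_efforts": joint torques, N m; "position": TCP position; "ee_rot": TCP orientation; "force": force on the tool from outside, world axes, zero at the start; "ft_torque": the same for the moment, N m; "width": opening from 0.0 (shut) to 1.0 (fully open); "gripper_force": force on a finger pad.
Only numpy, scipy, OpenCV 4.12 (cv2) and the standard library are available. Lean on these libraries where they do the work, as an engineer would, in place of code of your own. Each camera call takes 0.05 s, during which the arm holds its last target. There are 200 camera calls.

TASK

Put the tall infusion bottle that stands loose on the counter away in the rack: slide it over the counter, pushing it low down so that it stays upright and is never lifted, into the bay that already holds the matching bottle, until it has shoved that bottle back against the rack's back plate. Press the pair home firmly but gently, with about 10 newtons at the hand for half a second and never more than 13, then back away, leaving both bottles standing tight against each other and the plate. Touch only the straight body of the loose bottle, not its shoulder or sealed top, and leave all the other things where they are.

Things in the scene. Friction and masses are not known exactly. Their poses are not given: they have to be found in the camera images.
- bottle: loose tall glass infusion bottle out on the counter: straight round body 48 mm across up to 100 mm height, then shoulder, neck, dark stopper; 165 mm tall, 0.26 to 0.36 kg. Origin: centre of its underside. Slides if pushed below 30 mm, at up to 60 mm/s; topples if pushed high, as an upright gripper's body would: lean the tool, tips ahead. Fingertips 25 mm apart cradle it
- bottle_top: the shoulder, neck and stopper of that bottle (from 100 mm to 165 mm above its underside), fixed to it; its origin is the same point as the bottle's. Not to be touched
- twin: the matching bottle of the same shape and size, the same mass range, standing in one of the rack's three bays, up to 6 mm off its centre line, with a gap of 8 to 24 mm between it and the back plate. Origin at the centre of its underside
- rack: fixed aluminium rack: four rails 10 mm thick, 40 mm high, round-nosed, from x = -79 mm to 0, making three floorless bays 60 mm wide centred at y = -70, 0, 70 mm, open to the robot's right. Origin: middle of the back plate's front face, at counter level; x points along the bays to the plate, z up. Home, the twin's centre is at x = -24 mm and the loose bottle's at -72 mm, its rear outside the bay
- backplate: rigid steel plate that closes the bays at the back, 60 mm high, 224 mm wide and 8 mm thick, fixed to the rack, does not yield; of the push at the hand, 2 to 5 N go into sliding the two bottles and the rest bears on it; same origin and axes as the rack
- jar: low amber jar, 50 mm across and 75 mm tall, standing in another bay; origin under its centre; to be left alone
- carton: upright cardboard carton 46 x 46 x 95 mm in another bay; origin under its centre; to be left alone
- bowl: steel bowl, 140 mm across and 50 mm high, on the counter; origin under its centre; to be left alone
- pump: blue pump bottle, 60 mm across and 178 mm tall, on the counter; origin under its centre; to be left alone
- packet: yellow packet 75 x 50 x 32 mm on the counter; origin under its centre; to be left alone
- vial: small amber bottle, 28 mm across and 50 mm tall, on the counter; origin under its centre; to be left alone
Mind the look-alikes: they are no part of the job. What is shaped like the bottle but green is not meant.

How it is judged:
On the way, in this order (a step that is already met when the one before it is completed fails the run):
1. the bottle has slid in between the rails of the bay that holds the twin (x of bottle in the frame of rack above -0.092 m and ((y of bottle in the frame of rack between -0.078 and -0.062 m and y of twin in the frame of rack between -0.078 and -0.062 m) or (y of bottle in the frame of rack between -0.008 and 0.008 m and y of twin in the frame of rack between -0.008 and 0.008 m) or (y of bottle in the frame of rack between 0.062 and 0.078 m and y of twin in the frame of rack between 0.062 and 0.078 m)) and angle between bottle's own z axis and vertical below 0.15 rad), for 0.1 s.
2. the pair is pressed home: the twin bears on the back plate with more than 4 N for 0.3 s (contact force between twin and backplate above 4 N and x of bottle in the frame of rack above -0.075 m), for 0.3 s.
At the end, for the whole second after the job is handed in: Both bottles stand upright (within 0.04 rad) and still on the counter in the same bay, the twin within 3 mm of the back plate and the loose bottle within 4 mm of its place tight behind it (its centre no more than 76 mm from the plate), released (((y of bottle in the frame of rack between -0.078 and -0.062 m and y of twin in the frame of rack between -0.078 and -0.062 m) or (y of bottle in the frame of rack between -0.008 and 0.008 m and y of twin in the frame of rack between -0.008 and 0.008 m) or (y of bottle in the frame of rack between 0.062 and 0.078 m and y of twin in the frame of rack between 0.062 and 0.078 m)) and x of bottle in the frame of rack above -0.076 m and x of twin in the frame of rack above -0.027 m and angle between each of bottle, twin's own z axis and vertical below 0.04 rad and height (world z) of bottle below 0.004 m and linear speed of each of bottle, twin below 0.02 m/s); the robot touches nothing.
It fails at once if the loose bottle is tipped by more than 0.3 rad or lifted more than 15 mm (angle between bottle's own z axis and vertical above 0.3 rad or height (world z) of bottle above 0.015 m).
It fails at once if the twin is tipped by more than 0.3 rad (angle between twin's own z axis and vertical above 0.3 rad).
It fails at once if the robot touches the loose bottle's shoulder or sealed top, or the twin, with more than 0.5 N (contact force between any of the fingers, the arm and bottle_top above 0.5 N or contact force between any of the fingers, the arm and twin above 0.5 N).
It fails at once if the twin is pressed on the back plate with more than 13 N (contact force between twin and backplate above 13 N).
It fails at once if another thing is moved by more than 15 mm (distance of any of jar, carton, bowl, pump, packet, vial from where it was at the start of the episode above 0.015 m).
It also fails if it takes over 69 s, if anything falls off the work surface, if the arm or the gripper's body presses on something with over 40 N, if the wrist force passes 120 N, or if a joint passes its speed limit or range.

## Working session

There is one attempt and no reset: what is moved stays moved. The work goes in short steps, Python scripts to look and compute and a tool call to move; the robot and the scene stay as the last step left them, time stands still between calls to the robot, and variables do not carry over. Pictures are saved under pics/ and viewed, at most 10 in all, crops included, and the job is handed in when it is done.

Besides the shell and the picture viewer there is one more tool, called after ">>>" as name(argument=value, ...), one argument or row to a line, values as JSON. apply_moves: Moves the arm, as the interface text tells. Its arguments: {"type":"object","properties":{"commands":{"type":"array"},"newtons":{"type":"number"}},"required":["commands"]}

```bash
mkdir -p pics; ls; python3 - <<'E'
from cell import observe, imaging, arm
import cv2,numpy as np
s=observe();print(s);print(arm.grasp_offset,[a for a in dir(arm) if a[0]!='_'])
for n in("scene","top","wrist"):
    im,d=imaging.get_image(n);cv2.imwrite(f"pics/{n}0.png",im[:,:,::-1]);np.save(f"pics/{n}0.npy",d)
    print(n,imaging.camera_params(n))
E
```

```text
pics
{'clock': 0.0, 'joints': array([-1.37761027,  0.43520983,  0.02493345,  1.57410923, -0.01157136,
        1.1340216 , -0.07511535]), 'dq': array([-9.15103895e-04, -1.02042009e-04, -1.74684459e-04,  6.35403568e-04,
        3.80210255e-05, -6.20842128e-04, -7.14209215e-04]), 'joint_efforts': array([ 1.59906434e-03, -6.67828059e+01,  9.85776298e-01, -3.14491260e+01,
       -6.05539838e-02,  4.23458428e-02,  1.45827503e-04]), 'position': array([0.18207172, 0.59733979, 0.22594802]), 'ee_rot': array([-4.62973387e-01, -3.10720672e+00,  2.51554858e-03]), 'force': array([0.09919486, 0.77913256, 0.26150954]), 'ft_torque': array([ 0.01879207, -0.00963525, -0.01598983]), 'gripper_force': 0.0, 'width': 0.9997696094126143}
0.0188 ['PlanningError', 'grasp_offset', 'sign_off']
scene {'camera_matrix': array([[454.09300177,   0.        , 326.12159292],
       [  0.        , 454.09300177, 197.57277954],
       [  0.        ,   0.        ,   1.        ]]), 'dist': array([-0.00424169,  0.        ,  0.        ,  0.        ,  0.        ]), 'origin': array([ 0.94627775, -0.43671202,  0.68987988]), 'rota
[... 343 characters left out ...]
8886203, 0.98981627]), 'rotation': array([ 0.10301059, -0.1318392 , -1.55785139])}
wrist {'camera_matrix': array([[285.3427371 ,   0.        , 318.69644669],
       [  0.        , 285.3427371 , 204.0623467 ],
       [  0.        ,   0.        ,   1.        ]]), 'dist': array([0.00966659, 0.        , 0.        , 0.        , 0.        ]), 'tool_from_camera': array([[-1.26165817e-04,  9.62923129e-01,  2.69775892e-01,
         7.22919812e-02],
       [ 9.99999917e-01,  1.72661975e-05,  4.06039938e-04,
        -1.56883265e-04],
       [ 3.86327243e-04,  2.69775920e-01, -9.62923052e-01,
        -1.57977530e-01],
       [ 0.00000000e+00,  0.00000000e+00,  0.00000000e+00,
         1.00000000e+00]])}
```

View pictures.

View pics/scene0.png

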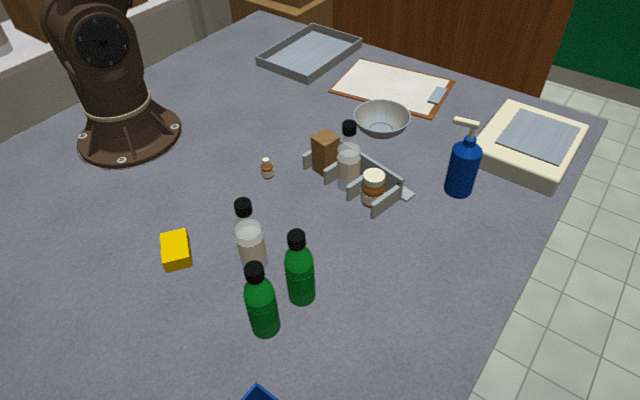

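View pics/top0.png

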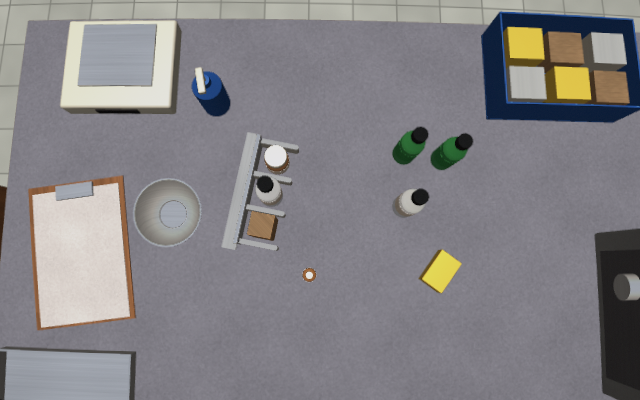

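The picture shows the two clear bottles. The loose one stands free at scene (249,245), top (412,202), with two green look-alikes at top (410,145) and (452,150). The twin is in the middle bay at top (267,190), between the jar (276,158) and the carton (262,225). So the loose clear bottle at top (412,202) is the target.

```bash
cat > h.py <<'E'
import numpy as np,cv2
from scipy.spatial.transform import Rotation as R
from cell import imaging
FL=np.diag([1,-1,-1.])
def pose(n,s=None):
    p=imaging.camera_params(n)
    if n=="wrist":
        T=p["tool_from_camera"];Rt=R.from_rotvec(s["ee_rot"]).as_matrix()
        return p,Rt@T[:3,:3],Rt@T[:3,3]+s["position"]
    return p,R.from_rotvec(p["rotation"]).as_matrix(),p["origin"]
def rays(n,uv,s=None):
    p,Rm,o=pose(n,s)
    q=cv2.undistortPoints(np.float64(uv).reshape(-1,1,2),p["camera_matrix"],p["dist"]).reshape(-1,2)
    return o,(np.c_[q,np.ones(len(q))]@FL)@Rm.T
def onplane(n,uv,z,s=None):
    o,d=rays(n,uv,s);return o+d*((z-o[2])/d[:,2])[:,None]
def cloud(n,depth,s=None):
    v,u=np.mgrid[:400,:640];o,d=rays(n,np.c_[u.ravel(),v.ravel()],s)
    P=(o+d*depth.ravel()[:,None]).reshape(400,640,3);P[depth==0]=np.nan;return P
E
cat > m.py <<'E'
from h import *
im=cv2.imread("pics/top0.png");P=cloud("top",np.load("pics/top0.npy"))
for nm,(u,v) in dict(bottlecap=(420,197),twincap=(265,184),g1cap=(420,135),g2cap=(463,142),jar=(276,155),vial=(309,275)).items():
    w=P[v-12:v+13,u-12:u+13].reshape(-1,3);zt=np.nanmax(np.nan_to_num(w[:,2],nan=-1));k=w[:,2]>zt-.012
    uv=np.argwhere((P[v-12:v+13,u-12:u+13,2]>zt-.012))[:,::-1]+[u-12,v-12]
    (c,r)=cv2.minEnclosingCircle(np.float32(uv));print(nm,zt.round(4),np.nanmedian(w[k],0).round(4),c,r,onplane("top",[c],zt)[0].round(4))
reg=np.zeros(P.shape[:2],bool);reg[120:260,215:305]=1
k=reg&(P[...,2]>.05)&(P[...,2]<.066)
hsv=cv2.cvtColor(im,cv2.COLOR_BGR2HSV);k&=hsv[...,1]<60
n,l,st,ce=cv2.connectedComponentsWithStats(k.astype(np.uint8));i=1+st[1:,4].argmax();q=np.argwhere(l==i)[:,::-1].astype(np.float32)
print("plate",st[i]);b=cv2.boxPoints(cv2.minAreaRect(q));print(b,onplane("top",b,.06).round(4),np.median(P[l==i][:,2]))
k=reg&(P[...,2]>.032)&(P[...,2]<.046)&(hsv[...,1]<60)
n,l,st,ce=cv2.connectedComponentsWithStats(k.astype(np.uint8))
for i in range(1,n):
    if st[i,4]>30:
        q=np.argwhere(l==i)[:,::-1].astype(np.float32);b=cv2.boxPoints(cv2.minAreaRect(q));print("rail",st[i],onplane("top",b,.04).round(4).tolist())
E
python3 m.py
```

```text
bottlecap 0.1695 [ 0.5245 -0.1098  0.1646] (420.90625, 196.0) 8.15539264678955 [ 0.5239 -0.1086  0.1695]
twincap 0.1692 [0.5448 0.1686 0.1646] (264.478271484375, 183.13043212890625) 8.263829231262207 [0.5439 0.1677 0.1692]
g1cap 0.1696 [ 0.6382 -0.111   0.1645] (419.6290283203125, 134.11289978027344) 7.667928695678711 [ 0.6366 -0.1092  0.1696]
g2cap 0.1676 [ 0.6265 -0.1933  0.1641] (464.6666564941406, 141.1666717529297) 8.274886131286621 [ 0.6254 -0.1923  0.1676]
jar 0.0787 [0.6141 0.1571 0.0745] (275.0, 156.0) 11.401854515075684 [0.6127 0.157  0.0787]
vial 0.0526 [0.3811 0.0875 0.0492] (309.0, 274.78570556640625) 3.7858216762542725 [0.3817 0.0875 0.0526]
plate [233 134  29 110 527]
[[232.01303 242.33301]
 [256.33667 133.40527]
 [261.7558  134.61536]
 [237.43216 243.54309]] [[0.4432 0.2389 0.06  ]
 [0.6632 0.1973 0.06  ]
 [0.6608 0.1863 0.06  ]
 [0.4409 0.2282 0.06  ]] 0.059375426792090846
rail [259 137  40  13 208] [[0.6376, 0.1934, 0.04], [0.6611, 0.1934, 0.04], [0.6594, 0.1126, 0.04], [0.6359, 0.1129, 0.04]]
rail [249 168  43  26 193] [[0.5444, 0.2134, 0.04], [0.5956, 0.2023, 0.04], [0.5768, 0.1245, 0.04], [0.5259, 0.1361, 0.04]]
rail [244 195  41  21 216] [[0.5071, 0.22, 0.04], [0.5399, 0.2138, 0.04], [0.5232, 0.1348, 0.04], [0.4905, 0.1415, 0.04]]
rail [237 213  41  38 230] [[0.4426, 0.2321, 0.04], [0.5031, 0.2205, 0.04], [0.4864, 0.1412, 0.04], [0.4262, 0.1534, 0.04]]
```

>>> apply_moves(
  commands=[
    [30, 0.3, 0.6, 0, 0.35],
    [30, 0.3, 0.6, 0, 0.35],
    [30, 0.3, 0.6, 0, 0.35],
    [30, 0.3, 0.6, 0, 0.35],
    [30, 0.3, 0.6, 0, 0.35],
    [30, 0.3, 0.6, 0, 0.35],
    [30, 0.3, 0.6, 0, 0.35],
    [30, 0.3, 0.6, 0, 0.35],
  ],
)

```text
clock: 1.15
position: [0.3242, 0.8713, 0.224]
ee_rot: [-1.569, 2.72, 0.009]
force: [2.9, 1.5, 0.1]
width: 0.302
gripper_force: 0.0
```

>>> apply_moves(
  commands=[
    [30, 0.17, 0.47, 0, 0.18],
    [30, 0.17, 0.47, 0, 0],
    [30, 0.17, 0.47, 0, 0],
  ],
)

```text
clock: 1.52
position: [0.3171, 0.8883, 0.2154]
ee_rot: [-1.64, 2.645, 0.015]
force: [-0.4, 0.1, 1.0]
width: 0.298
gripper_force: 0.0
```

>>> apply_moves(
  commands=[
    [30, 0.34, 0.94, 0, 0],
    [30, 0.34, 0.94, 0, 0],
    [30, 0.34, 0.94, 0, 0],
    [30, 0.34, 0.94, 0, 0],
  ],
)

```text
clock: 2.02
position: [0.3317, 0.9244, 0.1825]
ee_rot: [-1.617, 2.595, 0.083]
force: [-0.3, -0.7, -0.0]
width: 0.3
gripper_force: 0.0
```

```bash
cat > st.py <<'E'
from h import *
from cell import observe
s=observe();M=R.from_rotvec(s["ee_rot"]).as_matrix();z=M[:,2]
print("tilt deg",np.degrees(np.arccos(-z[2])).round(2),"lean az",np.degrees(np.arctan2(z[1],z[0])).round(1),"y axis",M[:,1].round(3),"x axis",M[:,0].round(3))
print(s["clock"],s["position"].round(4),s["joints"].round(3),s["force"].round(2))
E
python3 st.py
```

```text
tilt deg 5.7 lean az 65.0 y axis [-0.898  0.44   0.002] x axis [-0.438 -0.893 -0.099]
2.025 [0.3317 0.9244 0.1825] [-1.284  1.246 -0.047  0.085  0.061  1.713  1.4  ] [-0.29 -0.66 -0.04]
```

>>> apply_moves(
  commands=[
    [30, 0.34, 0.94, 0.5, 0],
    [30, 0.34, 0.94, 0.5, 0],
    [30, 0.34, 0.94, 0.5, 0],
    [30, 0.34, 0.94, 0.5, 0],
    [30, 0.34, 0.94, 0.5, 0],
    [30, 0.34, 0.94, 0.5, 0],
  ],
)

```text
clock: 2.78
position: [0.3552, 0.9787, 0.2437]
ee_rot: [-1.525, 2.453, 0.259]
force: [-0.6, 0.0, -1.4]
width: 0.301
gripper_force: 0.0
```

```bash
python3 st.py
```

```text
tilt deg 17.24 lean az 68.2 y axis [-0.898  0.439  0.023] x axis [-0.426 -0.855 -0.295]
2.775 [0.3552 0.9787 0.2437] [-1.308  1.232  1.104  0.084 -1.068  1.57   1.455] [-0.57  0.02 -1.45]
```

>>> apply_moves(
  commands=[
    [30, 0.34, 0.94, 0.6, 0],
    [30, 0.34, 0.94, 0.6, 0],
    [30, 0.34, 0.94, 0.6, 0],
    [30, 0.34, 0.94, 0.6, 0],
    [30, 0.34, 0.94, 0.6, 0],
    [30, 0.34, 0.94, 0.6, 0],
  ],
)

```text
clock: 3.52
position: [0.379, 1.0443, 0.3397]
ee_rot: [-1.4, 2.249, 0.472]
force: [0.2, -0.4, -0.4]
width: 0.298
gripper_force: 0.0
```

```bash
python3 st.py
```

```text
tilt deg 32.7 lean az 69.3 y axis [-0.903  0.427  0.052] x axis [-0.385 -0.75  -0.538]
3.525 [0.379  1.0443 0.3397] [-1.309  1.175  1.129  0.084 -1.089  1.359  1.457] [ 0.2  -0.4  -0.37]
```

>>> apply_moves(
  commands=[
    [30, 0.34, 0.94, 0.6, 0],
    [30, 0.34, 0.94, 0.6, 0],
    [30, -0.2, -0.6, 0, 0],
    [30, -0.2, -0.6, 0, 0],
    [30, -0.2, -0.6, 0, 0],
    [30, -0.2, -0.6, 0, 0],
  ],
)

```text
clock: 4.28
position: [0.3487, 0.9533, 0.3763]
ee_rot: [-1.353, 2.174, 0.54]
force: [0.6, 0.9, 0.9]
width: 0.297
gripper_force: 0.0
```

```bash
python3 st.py
```

```text
tilt deg 38.16 lean az 69.5 y axis [-0.905  0.422  0.061] x axis [-0.367 -0.698 -0.615]
4.275 [0.3487 0.9533 0.3763] [-1.717  0.884  1.149  1.007 -1.056  1.028  1.918] [0.6  0.9  0.87]
```

>>> apply_moves(
  commands=[
    [30, 0.1, -0.8, 0, 0],
    [30, 0.1, -0.8, 0, 0],
    [30, 0.1, -0.8, 0, 0],
    [30, 0.1, -0.8, 0, 0],
    [30, 0.1, -0.8, 0, 0],
    [30, 0.1, -0.8, 0, 0],
    [30, 0.1, -0.8, 0, 0],
    [30, 0.1, -0.8, 0, 0],
    [30, 0.1, -0.8, 0, 0],
    [30, 0.1, -0.8, 0, 0],
  ],
)

```text
clock: 5.52
position: [0.4095, 0.4768, 0.3755]
ee_rot: [-1.353, 2.177, 0.538]
force: [1.5, -0.8, -0.5]
width: 0.297
gripper_force: 0.0
```

```bash
python3 st.py
```

```text
tilt deg 38.01 lean az 69.4 y axis [-0.904  0.423  0.061] x axis [-0.369 -0.699 -0.613]
5.525 [0.4095 0.4768 0.3755] [-2.032 -0.068  1.228  1.978 -0.348  0.601  2.127] [ 1.46 -0.83 -0.53]
```

>>> apply_moves(
  commands=[
    [30, 0.2, -0.8, 0, 0],
    [30, 0.2, -0.8, 0, 0],
    [30, 0.2, -0.8, 0, 0],
    [30, 0.2, -0.8, 0, 0],
    [30, 0.2, -0.8, 0, 0],
  ],
)

```text
clock: 6.15
position: [0.4696, 0.2366, 0.3764]
ee_rot: [-1.352, 2.176, 0.541]
force: [1.5, 0.5, 0.0]
width: 0.294
gripper_force: 0.0
```

```bash
python3 st.py
```

```text
tilt deg 38.16 lean az 69.5 y axis [-0.904  0.423  0.062] x axis [-0.368 -0.697 -0.615]
6.15 [0.4696 0.2366 0.3764] [-1.67  -0.426  1.128  2.033 -0.065  0.78   2.242] [1.54 0.54 0.02]
```

>>> apply_moves(
  commands=[
    [30, 0.2, -0.7, 0, 0],
    [30, 0.2, -0.7, 0, 0],
    [30, 0.2, -0.7, 0, 0],
    [30, 0.2, -0.7, 0, 0],
    [30, 0.2, -0.7, 0, 0],
  ],
)

```text
clock: 6.78
position: [0.4994, 0.0378, 0.3906]
ee_rot: [-1.338, 2.18, 0.497]
force: [0.5, -0.0, 0.2]
width: 0.301
gripper_force: 0.0
```

```bash
python3 st.py
```

```text
tilt deg 37.6 lean az 66.4 y axis [-0.896  0.442  0.035] x axis [-0.37  -0.702 -0.609]
6.775 [0.4994 0.0378 0.3906] [-1.405 -0.439  1.317  1.91  -0.181  1.041  2.695] [ 0.47 -0.03  0.17]
```

>>> apply_moves(
  commands=[
    [30, 0.1, 0.1, 0, -0.36],
    [30, 0.1, 0.1, 0, -0.36],
    [30, 0.1, 0.1, 0, -0.36],
    [30, 0.1, 0.1, 0, -0.36],
    [30, 0.1, 0.1, 0, -0.36],
    [30, 0.1, 0.1, 0, -0.36],
    [30, 0.1, 0.1, 0, -0.36],
    [30, 0.1, 0.1, 0, -0.36],
    [30, 0.1, 0.1, 0, -0.36],
    [30, 0.1, 0.1, 0, -0.36],
  ],
)

```text
clock: 8.02
position: [0.5472, 0.0883, 0.3883]
ee_rot: [0.541, 2.456, -0.137]
force: [0.3, -0.1, 0.4]
width: 0.299
gripper_force: 0.0
```

```bash
python3 st.py
```

```text
tilt deg 36.21 lean az -22.0 y axis [0.411 0.911 0.029] x axis [-0.729  0.348 -0.59 ]
8.025 [0.5472 0.0883 0.3883] [-0.341 -0.025 -0.248  1.935  0.638  0.948  0.241] [ 0.3  -0.13  0.44]
```

>>> apply_moves(
  commands=[
    [30, 0, 0, 0, -0.36],
    [30, 0, 0, 0, -0.36],
    [30, 0, 0, 0, -0.36],
    [30, 0, 0, 0, -0.36],
    [30, 0, 0, 0, -0.36],
    [30, 0, 0, 0, -0.36],
    [30, 0, 0, 0, -0.36],
    [30, 0, 0, 0, -0.36],
    [30, 0, 0, 0, -0.36],
    [30, 0, 0, 0, -0.36],
    [30, 0, 0, 0, -0.36],
    [30, 0, 0, 0, -0.36],
  ],
)

```text
clock: 9.52
position: [0.5437, 0.0821, 0.3759]
ee_rot: [2.599, 0.972, -0.871]
force: [-0.5, -0.5, -2.3]
width: 0.299
gripper_force: 0.0
```

```bash
python3 st.py
```

```text
tilt deg 37.23 lean az -138.1 y axis [ 0.658 -0.753  0.009] x axis [ 0.603  0.52  -0.605]
9.525 [0.5437 0.0821 0.3759] [-0.648  0.645  0.524  1.122  0.05   1.997 -0.974] [-0.5  -0.49 -2.31]
```

>>> apply_moves(
  commands=[
    [30, 0.8, 0.4, 0, -0.3],
    [30, 0.8, 0.4, 0, -0.3],
    [30, 0.9, 0.4, 0, 0],
    [30, 0.9, 0.4, 0, 0],
    [30, 0.9, 0.4, 0, 0],
    [30, 0.9, 0.4, 0, 0],
    [30, 0.9, 0.4, 0, 0],
    [30, 0.9, 0.4, 0, 0],
    [30, 0.9, 0.4, 0, 0],
    [30, 0.9, 0.4, 0, 0],
  ],
)

```text
clock: 10.78
position: [0.817, 0.2298, 0.332]
ee_rot: [2.702, 0.913, -0.164]
force: [-0.0, -0.7, 0.5]
width: 0.301
gripper_force: 0.0
```

```bash
python3 st.py
```

```text
tilt deg 17.62 lean az -93.2 y axis [ 0.608 -0.76   0.23 ] x axis [ 0.793  0.576 -0.197]
10.775 [0.817  0.2298 0.332 ] [-0.521  1.068  0.705  0.233 -0.332  2.    -1.168] [-0.02 -0.69  0.52]
```

>>> apply_moves(
  commands=[
    [30, -0.5, -0.2, 0, -0.35],
    [30, -0.5, -0.2, 0, -0.35],
    [30, 0, 0, 0, -0.35],
    [30, 0, 0, 0, -0.35],
    [30, 0, 0, 0, -0.35],
    [30, 0, 0, 0, -0.35],
    [30, 0, 0, 0, -0.35],
    [30, 0.8, 0.3, 0, 0],
    [30, 0.8, 0.3, 0, 0],
    [30, 0.8, 0.3, 0, 0],
  ],
)

```text
clock: 12.02
position: [0.8106, 0.2323, 0.2715]
ee_rot: [2.902, -0.853, -0.226]
force: [0.5, -0.1, -0.2]
width: 0.299
gripper_force: 0.0
```

```bash
python3 st.py
```

```text
tilt deg 10.57 lean az -160.3 y axis [-0.528 -0.836  0.145] x axis [ 0.831 -0.545 -0.112]
12.025 [0.8106 0.2323 0.2715] [-0.386  1.098  0.404  0.245 -0.358  2.    -2.426] [ 0.5  -0.1  -0.17]
```

>>> apply_moves(
  commands=[
    [30, 0.9, 0.28, 0.5, 0],
    [30, 0.9, 0.28, 0.5, 0],
    [30, 0.9, 0.28, 0.5, 0],
    [30, 0.9, 0.28, 0.5, 0],
  ],
)

```text
clock: 12.52
position: [0.849, 0.2462, 0.3036]
ee_rot: [3.001, -0.891, -0.076]
force: [-0.1, -1.3, 0.2]
width: 0.298
gripper_force: 0.0
```

```bash
python3 st.py
```

```text
tilt deg 2.86 lean az 175.7 y axis [-0.545 -0.838  0.024] x axis [ 0.837 -0.545 -0.044]
12.525 [0.849  0.2462 0.3036] [-0.362  1.15   1.155  0.09  -1.14   2.001 -2.429] [-0.1  -1.33  0.23]
```

>>> apply_moves(
  commands=[
    [30, -0.9, -0.3, 0, 0.34],
    [30, -0.5, -0.15, 0, 0.34],
    [30, 0, 0, 0, 0.34],
    [30, 0, 0, 0, 0.34],
    [30, 0.9, 0.26, 0.3, 0.34],
    [30, 0.9, 0.26, 0.5, 0],
    [30, 0.9, 0.26, 0.5, 0],
    [30, 0.9, 0.26, 0.5, 0],
    [30, 0.9, 0.26, 0.5, 0],
    [30, 0.9, 0.26, 0.5, 0],
    [30, 0.9, 0.26, 0.5, 0],
  ],
)

```text
clock: 13.9
position: [0.8406, 0.2446, 0.4141]
ee_rot: [-3.125, -0.096, -0.132]
force: [0.6, -0.3, -0.5]
width: 0.298
gripper_force: 0.0
```

```bash
python3 st.py
```

```text
tilt deg 4.9 lean az 10.2 y axis [ 0.062 -0.998 -0.01 ] x axis [0.995 0.061 0.085]
13.9 [0.8406 0.2446 0.4141] [-0.376  1.032  1.317  0.083 -1.261  2.002 -1.789] [ 0.63 -0.33 -0.5 ]
```

>>> apply_moves(
  commands=[
    [30, 0.95, 0.25, 0.3, 0],
    [30, 0.95, 0.25, 0.3, 0],
    [30, 0.95, 0.25, 0.4, 0],
    [30, 0.95, 0.25, 0.4, 0],
    [30, 0.95, 0.25, 0.5, 0],
    [30, 0.95, 0.25, 0.5, 0],
    [30, 0.95, 0.25, 0.5, 0],
    [30, 0.95, 0.25, 0.5, 0],
    [30, 0.95, 0.25, 0.5, 0],
    [30, 0.95, 0.25, 0.5, 0],
  ],
)

```text
clock: 15.15
position: [0.8277, 0.229, 0.4931]
ee_rot: [-3.092, -0.092, -0.267]
force: [-0.0, -0.3, -1.4]
width: 0.301
gripper_force: 0.0
```

```bash
python3 st.py
```

```text
tilt deg 10.08 lean az 13.9 y axis [ 0.062 -0.998 -0.032] x axis [0.984 0.056 0.172]
15.15 [0.8277 0.229  0.4931] [-0.368  0.94   1.317  0.084 -1.254  2.002 -1.777] [-0.02 -0.32 -1.4 ]
```

>>> apply_moves(
  commands=[
    [30, -0.5, -0.15, -0.6, 0],
    [30, -0.5, -0.15, -0.6, 0],
    [30, -0.3, -0.1, -0.6, 0],
    [30, -0.3, 0, -0.6, 0],
    [30, 0, 0, -0.6, 0],
    [30, 0, 0, -0.6, 0],
  ],
)

```text
clock: 15.9
position: [0.7775, 0.2213, 0.328]
ee_rot: [-3.063, -0.065, -0.318]
force: [0.2, 0.6, -0.2]
width: 0.299
gripper_force: 0.0
```

```bash
python3 st.py
```

```text
tilt deg 12.35 lean az 17.7 y axis [ 0.048 -0.997 -0.056] x axis [0.978 0.036 0.206]
15.9 [0.7775 0.2213 0.328 ] [-0.885  0.822  1.271  1.176 -0.882  1.444 -1.327] [ 0.2   0.65 -0.18]
```

>>> apply_moves(
  commands=[
    [30, 0.95, 0.27, -0.3, 0],
    [30, 0.95, 0.27, -0.3, 0],
    [30, 0.95, 0.27, 0, 0],
    [30, 0.95, 0.27, 0, 0],
    [30, 0.95, 0.27, 0, 0],
    [30, 0.95, 0.27, 0.3, 0],
    [30, 0.95, 0.27, 0.3, 0],
    [30, 0.95, 0.27, 0.3, 0],
  ],
)

```text
clock: 16.9
position: [1.0303, 0.2933, 0.2854]
ee_rot: [-2.972, -0.056, -0.605]
force: [1.2, -0.0, -0.0]
width: 0.301
gripper_force: 0.0
```

```bash
python3 st.py
```

```text
tilt deg 23.81 lean az 16.2 y axis [ 0.058 -0.994 -0.098] x axis [0.92  0.015 0.392]
16.9 [1.0303 0.2933 0.2854] [-0.359  1.204  1.129  0.084 -1.104  1.485 -1.812] [ 1.17 -0.04 -0.02]
```

>>> apply_moves(
  commands=[
    [30, 0.95, 0.27, 0.4, 0.35],
    [30, 0.95, 0.27, 0.4, 0.35],
    [30, 0.95, 0.27, 0.5, 0.35],
    [30, 0.95, 0.27, 0.6, 0],
    [30, 0.95, 0.27, 0.6, 0],
    [30, 0.95, 0.27, 0.6, 0],
    [30, 0.95, 0.27, 0.6, 0],
  ],
)

```text
clock: 17.77
position: [1.094, 0.334, 0.3712]
ee_rot: [-2.653, -0.712, -0.984]
force: [0.1, -0.7, -0.1]
width: 0.298
gripper_force: 0.0
```

```bash
python3 st.py
```

```text
tilt deg 41.36 lean az 33.4 y axis [ 0.513 -0.858 -0.039] x axis [0.658 0.363 0.66 ]
17.775 [1.094  0.334  0.3712] [-0.304  1.176  1.1    0.083 -1.318  1.247 -1.275] [ 0.09 -0.69 -0.07]
```

>>> apply_moves(
  commands=[
    [30, -0.7, -0.3, 0, 0],
    [30, -0.7, -0.3, 0, 0],
    [30, -0.7, -0.3, 0, 0.2],
    [30, -0.7, -0.5, 0, 0.2],
    [30, -0.7, -0.6, 0, 0.2],
    [30, -0.7, -0.8, 0, 0.2],
    [30, -0.7, -0.8, 0, 0.2],
    [30, -0.7, -0.8, 0, 0.2],
    [30, -0.7, -0.8, 0, 0.2],
    [30, -0.7, -0.8, 0, 0],
  ],
)

```text
clock: 19.02
position: [0.7252, -0.0095, 0.382]
ee_rot: [-2.118, -1.484, -0.78]
force: [1.2, -0.2, 1.4]
width: 0.299
gripper_force: 0.0
```

```bash
python3 st.py
```

```text
tilt deg 41.77 lean az 72.8 y axis [ 0.944 -0.329 -0.032] x axis [0.266 0.698 0.665]
19.025 [ 0.7252 -0.0095  0.382 ] [-0.184  0.622  0.856  1.325 -1.142  1.67   0.333] [ 1.22 -0.25  1.4 ]
```

>>> apply_moves(
  commands=[
    [30, -0.7, -0.6, 0, 0],
    [30, -0.7, -0.6, 0, 0],
    [30, -0.7, -0.6, 0, 0],
    [30, -0.7, -0.6, 0, 0],
    [30, -0.7, -0.6, 0, 0],
    [30, -0.35, -0.25, 0, 0],
    [30, 0, 0, -0.5, 0],
    [30, 0, 0, -0.5, 0],
  ],
)

```text
clock: 20.02
position: [0.4954, -0.2039, 0.3217]
ee_rot: [-2.12, -1.484, -0.781]
force: [1.0, -0.2, -0.9]
width: 0.3
gripper_force: 0.0
```

```bash
python3 st.py
```

```text
tilt deg 41.69 lean az 72.6 y axis [ 0.943 -0.331 -0.031] x axis [0.267 0.698 0.664]
20.025 [ 0.4954 -0.2039  0.3217] [ 0.122  0.523  0.915  1.662 -0.908  1.745  0.85 ] [ 0.98 -0.23 -0.94]
```

>>> apply_moves(
  commands=[
    [27, 0, 0, -0.7, 0],
    [27, 0, 0, -0.7, 0],
    [27, 0, 0, -0.7, 0],
    [27, 0, 0, -0.7, 0],
    [27, 0, 0, -0.6, 0],
    [27, 0, 0, 0, 0],
  ],
)

```text
clock: 20.78
position: [0.4947, -0.2026, 0.116]
ee_rot: [-2.117, -1.482, -0.776]
force: [-0.4, 0.4, 0.2]
width: 0.268
gripper_force: 0.0
```

```bash
python3 st.py; python3 - <<'E'
from cell import imaging
import cv2
for n in("scene","top"):
    im,d=imaging.get_image(n);cv2.imwrite(f"pics/{n}1.png",im[:,:,::-1])
a=cv2.imread("pics/scene1.png");b=cv2.imread("pics/top1.png")
cv2.imwrite("pics/c1.png",cv2.vconcat([cv2.resize(a[100:350,100:420],(768,600))[0:600],])) 
cv2.imwrite("pics/t1.png",cv2.resize(b[100:325,200:520],(800,562)))
E
```

```text
tilt deg 41.77 lean az 73.1 y axis [ 0.944 -0.329 -0.036] x axis [0.268 0.697 0.665]
20.775 [ 0.4947 -0.2026  0.116 ] [ 0.208  0.777  0.797  1.85  -1.053  1.512  1.164] [-0.41  0.42  0.22]
```

View pics/c1.png

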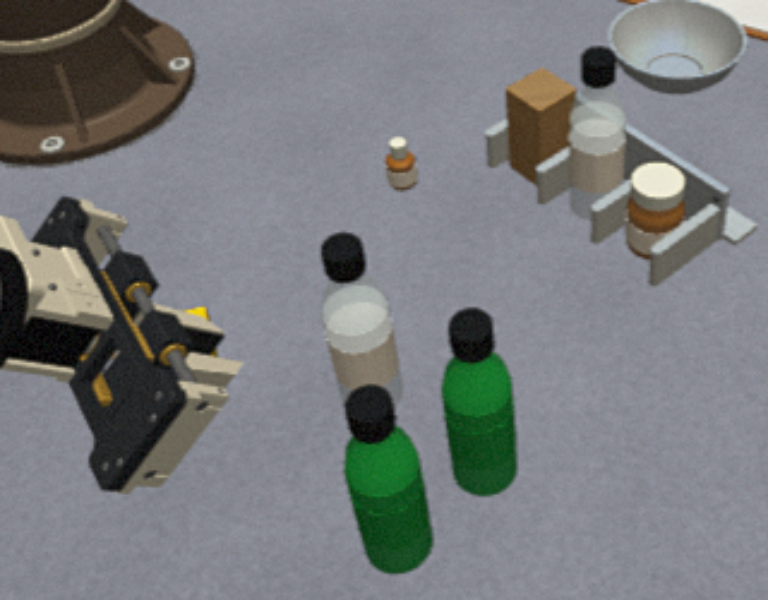

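View pics/t1.png

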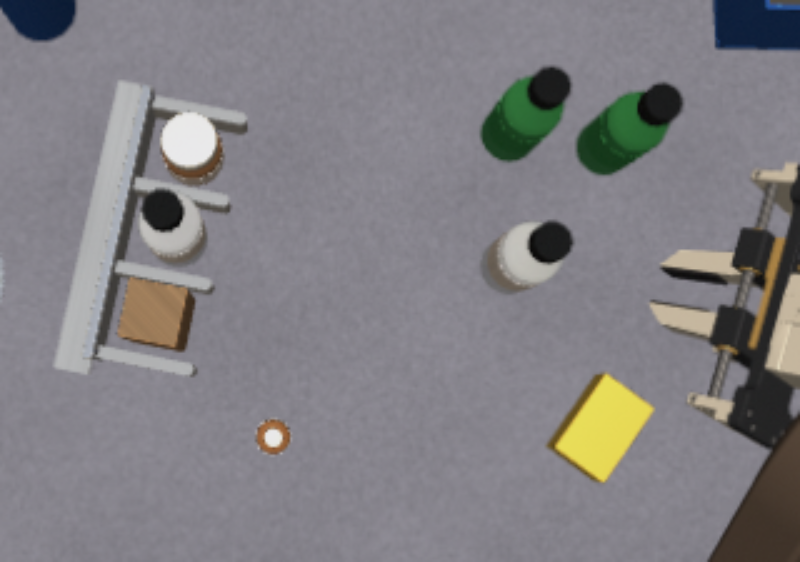

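The tool leans about 42°, tips towards the clear bottle, which is at crop (530,250). The packet (603,428) and the green bottles (525,120) and (625,130) are clear of the path.

>>> apply_moves(
  commands=[
    [27, 0, 0, -0.5, -0.1],
    [27, -0.08, 0, -0.5, 0],
    [27, 0, 0, -0.4, 0],
    [27, 0, 0, -0.22, 0],
    [27, 0, 0, 0, 0],
    [27, 0.08, 0.22, 0, 0],
    [27, 0.08, 0.22, 0, 0],
    [27, 0.08, 0.22, 0, 0],
    [27, 0.08, 0.22, 0, 0],
    [27, 0, 0, 0, 0],
  ],
)

```text
clock: 22.12
position: [0.5094, -0.1491, 0.0203]
ee_rot: [-2.158, -1.441, -0.798]
force: [-0.1, -0.1, -0.6]
width: 0.268
gripper_force: 0.0
```

```bash
python3 st.py
```

```text
tilt deg 41.83 lean az 70.1 y axis [ 0.928 -0.372 -0.031] x axis [0.297 0.684 0.666]
22.125 [ 0.5094 -0.1491  0.0203] [ 0.17   0.883  0.705  1.975 -1.232  1.355  1.272] [-0.14 -0.1  -0.61]
```

>>> apply_moves(
  commands=[
    [27, 0.02, 0.06, -0.06, 0],
    [27, 0.02, 0.06, 0, 0],
    [27, 0.02, 0.06, 0, 0],
    [27, 0.02, 0.06, 0, 0],
    [27, 0.02, 0.06, 0, 0],
    [27, 0.02, 0.06, 0, 0],
    [27, 0, 0, 0, 0],
  ],
)

```text
clock: 23.0
position: [0.5163, -0.129, 0.0166]
ee_rot: [-2.16, -1.439, -0.798]
force: [0.5, -0.1, -0.2]
width: 0.268
gripper_force: 0.3
```

```bash
cat > look.py <<'E'
from h import *
import sys
exec(open("st.py").read())
im,d=imaging.get_image("top");P=cloud("top",d);n=sys.argv[1];cv2.imwrite(f"pics/top{n}.png",im[:,:,::-1])
hsv=cv2.cvtColor(im,cv2.COLOR_RGB2HSV)
k=((P[...,2]>.150)&(P[...,2]<.175)&(hsv[...,2]<70)).astype(np.uint8)
m,l,stt,ce=cv2.connectedComponentsWithStats(k)
e=np.array([.186,.9826]);f=np.array([-.9826,.186]);O=np.array([.5509,.2073])
for i in range(1,m):
    if 60<stt[i,4]<400:
        uv=np.argwhere(l==i)[:,::-1];c,r=cv2.minEnclosingCircle(np.float32(uv));q=np.nanmedian(P[l==i],0)
        print("cap",stt[i,4],round(r,1),q.round(4),"rack x,y",((q[:2]-O)@e).round(4),((q[:2]-O)@f).round(4))
E
python3 look.py 2
```

```text
tilt deg 41.78 lean az 70.0 y axis [ 0.927 -0.374 -0.031] x axis [0.298 0.684 0.666]
23.0 [ 0.5163 -0.129   0.0166] [ 0.144  0.874  0.683  1.996 -1.256  1.323  1.262] [ 0.47 -0.13 -0.21]
cap 197 7.9 [ 0.6376 -0.1106  0.1642] rack x,y -0.2963 -0.1443
cap 209 8.5 [ 0.6263 -0.1921  0.1639] rack x,y -0.3784 -0.1484
cap 200 8.5 [0.5433 0.168  0.1647] rack x,y -0.04 0.0001
cap 200 8.1 [ 0.5263 -0.1023  0.1644] rack x,y -0.3088 -0.0334
```

>>> apply_moves(
  commands=[
    [27, 0, 0.06, 0, 0],
    [27, 0, 0.1, 0, 0],
    [27, 0, 0.1, 0, 0],
    [27, 0, 0.1, 0, 0],
    [27, 0, 0.1, 0, 0],
    [27, 0, 0.1, 0, 0],
    [27, 0, 0.1, 0, 0],
    [27, 0, 0.1, 0, 0],
    [27, 0, 0.06, 0, 0],
  ],
)

```text
clock: 24.18
position: [0.5162, -0.0796, 0.0166]
ee_rot: [-2.16, -1.439, -0.798]
force: [-0.6, -2.1, 0.4]
width: 0.267
gripper_force: 0.8
```

```bash
python3 look.py 3
```

```text
tilt deg 41.78 lean az 70.0 y axis [ 0.927 -0.374 -0.031] x axis [0.298 0.684 0.666]
24.175 [ 0.5162 -0.0796  0.0166] [ 0.105  0.824  0.607  2.068 -1.29   1.229  1.248] [-0.6  -2.06  0.36]
cap 197 7.9 [ 0.6376 -0.1108  0.1641] rack x,y -0.2964 -0.1444
cap 210 8.7 [ 0.6261 -0.1915  0.1642] rack x,y -0.3779 -0.1481
cap 201 8.5 [0.5434 0.1687 0.1642] rack x,y -0.0394 0.0002
cap 207 8.3 [ 0.5259 -0.0536  0.1644] rack x,y -0.2611 -0.024
cap 301 20.1 [ 0.4818 -0.1663  0.1656] rack x,y -0.38 -0.0016
```

>>> apply_moves(
  commands=[
    [27, 0, 0.08, 0, 0],
    [27, 0, 0.1, 0, 0],
    [27, 0, 0.1, 0, 0],
    [27, 0, 0.1, 0, 0],
    [27, 0, 0.1, 0, 0],
    [27, 0, 0.1, 0, 0],
    [27, 0, 0.1, 0, 0],
    [27, 0, 0.1, 0, 0],
    [27, 0, 0.1, 0, 0],
    [27, 0, 0.1, 0, 0],
    [27, 0, 0.06, 0, 0],
  ],
)

```text
clock: 25.6
position: [0.5162, -0.0172, 0.0166]
ee_rot: [-2.16, -1.439, -0.798]
force: [-0.4, -1.6, -0.7]
width: 0.272
gripper_force: 0.8
```

```bash
python3 look.py 4
```

```text
tilt deg 41.78 lean az 70.0 y axis [ 0.927 -0.374 -0.031] x axis [0.298 0.684 0.666]
25.6 [ 0.5162 -0.0172  0.0166] [ 0.158  0.734  0.357  2.138 -1.309  1.015  1.19 ] [-0.39 -1.64 -0.74]
cap 199 8.1 [ 0.6372 -0.1106  0.1642] rack x,y -0.2963 -0.144
cap 209 8.4 [ 0.6263 -0.192   0.1636] rack x,y -0.3783 -0.1483
cap 200 8.4 [0.5435 0.1686 0.1645] rack x,y -0.0394 0.0001
cap 202 8.3 [0.5259 0.0079 0.1646] rack x,y -0.2005 -0.0125
cap 279 19.9 [ 0.4815 -0.1038  0.1657] rack x,y -0.3186 0.0103
```

>>> apply_moves(
  commands=[
    [27, 0, 0.08, 0, 0],
    [27, 0, 0.1, 0, 0],
    [27, 0, 0.1, 0, 0],
    [27, 0, 0.1, 0, 0],
    [27, 0, 0.1, 0, 0],
    [27, 0, 0.1, 0, 0],
    [27, 0, 0.1, 0, 0],
    [27, 0.01, 0.1, 0, 0],
    [27, 0.01, 0.1, 0, 0],
    [27, 0.01, 0.1, 0, 0],
    [27, 0.01, 0.1, 0, 0],
  ],
)

```text
clock: 27.02
position: [0.5186, 0.0475, 0.0165]
ee_rot: [-2.161, -1.439, -0.798]
force: [-0.2, -2.3, -0.9]
width: 0.269
gripper_force: 0.9
```

```bash
python3 look.py 5
```

```text
tilt deg 41.77 lean az 70.0 y axis [ 0.927 -0.374 -0.031] x axis [0.299 0.684 0.665]
27.025 [0.5186 0.0475 0.0165] [ 0.315  0.684 -0.035  2.179 -1.314  0.735  1.103] [-0.17 -2.27 -0.92]
cap 196 7.9 [ 0.6373 -0.1108  0.1641] rack x,y -0.2965 -0.1441
cap 209 8.6 [ 0.6262 -0.1918  0.164 ] rack x,y -0.3782 -0.1482
cap 202 8.5 [0.5435 0.168  0.1646] rack x,y -0.04 -0.0
cap 195 8.1 [0.5281 0.0716 0.1646] rack x,y -0.1376 -0.0029
cap 276 19.9 [ 0.4826 -0.039   0.1658] rack x,y -0.2547 0.0213
```

```bash
python3 - <<'E'
from h import *
P=cloud("top",np.load("pics/top0.npy"));im=cv2.imread("pics/top0.png");hsv=cv2.cvtColor(im,cv2.COLOR_BGR2HSV)
e=np.array([.186,.9826]);f=np.array([-.9826,.186]);O=np.array([.5509,.2073])
X=(P[...,:2]-O)@e;Y=(P[...,:2]-O)@f
k=(P[...,2]>.034)&(P[...,2]<.045)&(hsv[...,1]<60)&(X>-.078)&(X<-.005)
for c in(-105,-35,35,105):
  for a,b in((-.078,-.055),(-.055,-.03),(-.03,-.01)):
    m=k&(abs(Y-c/1000)<.012)&(X>a)&(X<b)
    print(c,a,m.sum(),np.median(Y[m]).round(4),np.percentile(Y[m],[5,95]).round(4),X[m].min().round(3))
m=(P[...,2]>.055)&(P[...,2]<.064)&(abs(Y)<.12)&(X>-.01)&(X<.02)&(hsv[...,1]<60)
for a in(-.1,-.05,0,.05):
  q=m&(Y>a)&(Y<a+.05);print("plate",a,np.percentile(X[q],[3,50,97]).round(4))
q=m;print(np.percentile(Y[q],[0.5,99.5]).round(4))
E
```

```text
-105 -0.078 55 -0.1047 [-0.1097 -0.1002] -0.076
-105 -0.055 59 -0.1055 [-0.1102 -0.1009] -0.055
-105 -0.03 46 -0.1057 [-0.1102 -0.1005] -0.029
-35 -0.078 54 -0.0349 [-0.0399 -0.0305] -0.076
-35 -0.055 48 -0.0363 [-0.0401 -0.0306] -0.055
-35 -0.03 33 -0.0371 [-0.0404 -0.0325] -0.03
35 -0.078 51 0.0349 [0.0304 0.0393] -0.076
35 -0.055 63 0.0349 [0.0302 0.0395] -0.055
35 -0.03 50 0.0351 [0.0306 0.0395] -0.03
105 -0.078 49 0.1046 [0.1003 0.1089] -0.076
105 -0.055 64 0.1049 [0.1004 0.1093] -0.055
105 -0.03 51 0.1051 [0.1006 0.1094] -0.03
plate -0.1 [0.0029 0.0068 0.0106]
plate -0.05 [0.0028 0.0064 0.0107]
plate 0 [0.0027 0.0063 0.0103]
plate 0.05 [0.0031 0.0066 0.0108]
[-0.1115  0.1106]
```

>>> apply_moves(
  commands=[
    [27, 0, 0.08, 0, 0],
    [27, 0, 0.1, 0, 0],
    [27, 0, 0.1, 0, 0],
    [27, 0.02, 0.1, 0, 0],
    [27, 0.02, 0.1, 0, 0],
    [27, 0.02, 0.1, 0, 0],
    [27, 0.01, 0.06, 0, 0],
  ],
)

```text
clock: 27.95
position: [0.5228, 0.086, 0.0165]
ee_rot: [-2.16, -1.439, -0.798]
force: [0.1, -2.6, -0.1]
width: 0.27
gripper_force: 0.9
```

```bash
sed -i 's/\[.5509,.2073\]/[.5514,.2099]/' look.py; python3 look.py 6
```

```text
tilt deg 41.78 lean az 70.0 y axis [ 0.927 -0.374 -0.031] x axis [0.298 0.684 0.666]
27.95 [0.5228 0.086  0.0165] [ 0.405  0.693 -0.265  2.187 -1.314  0.574  1.048] [ 0.15 -2.59 -0.06]
cap 198 8.2 [ 0.6376 -0.1106  0.1643] rack x,y -0.2989 -0.1443
cap 209 8.5 [ 0.6262 -0.192   0.1639] rack x,y -0.381 -0.1482
cap 199 8.5 [0.5434 0.1675 0.1645] rack x,y -0.0431 -0.0001
cap 200 8.3 [0.5326 0.1104 0.1647] rack x,y -0.1013 -0.0001
cap 271 19.9 [ 4.874e-01 -3.000e-04  1.658e-01] rack x,y -0.2184 0.0238
```

>>> apply_moves(
  commands=[
    [27, 0.01, 0.06, 0, 0],
    [27, 0.01, 0.06, 0, 0],
    [27, 0.01, 0.06, 0, 0],
    [27, 0.01, 0.06, 0, 0],
    [27, 0.01, 0.06, 0, 0],
    [27, 0.01, 0.06, 0, 0],
  ],
)

```text
clock: 28.75
position: [0.5265, 0.1071, 0.0165]
ee_rot: [-2.161, -1.439, -0.798]
force: [-0.7, -3.1, -0.0]
width: 0.272
gripper_force: 1.7
```

```bash
python3 look.py 7
```

```text
tilt deg 41.75 lean az 70.0 y axis [ 0.927 -0.374 -0.031] x axis [0.299 0.684 0.665]
28.75 [0.5265 0.1071 0.0165] [ 0.443  0.708 -0.378  2.186 -1.314  0.489  1.018] [-0.67 -3.09 -0.01]
cap 197 8.1 [ 0.6375 -0.1107  0.1643] rack x,y -0.2991 -0.1442
cap 208 8.5 [ 0.626  -0.1918  0.1638] rack x,y -0.3809 -0.1481
cap 204 8.5 [0.5459 0.1781 0.1647] rack x,y -0.0323 -0.0005
cap 199 8.0 [0.5361 0.1315 0.1645] rack x,y -0.0799 0.0004
cap 269 19.9 [0.4912 0.0207 0.166 ] rack x,y -0.1971 0.024
```

>>> apply_moves(
  commands=[
    [27, 0.006, 0.03, 0, 0],
    [27, 0.006, 0.03, 0, 0],
    [27, 0.006, 0.03, 0, 0],
    [27, 0, 0, 0, 0],
  ],
)

```text
clock: 29.3
position: [0.5274, 0.1128, 0.0166]
ee_rot: [-2.16, -1.439, -0.798]
force: [0.2, -2.0, -0.2]
width: 0.271
gripper_force: 1.2
```

>>> apply_moves(
  commands=[
    [27, 0.003, 0.015, 0, 0],
    [27, 0, 0, 0, 0],
  ],
)

```text
clock: 29.55
position: [0.5276, 0.1135, 0.0165]
ee_rot: [-2.16, -1.439, -0.798]
force: [-0.4, -3.3, -0.1]
width: 0.27
gripper_force: 1.5
```

>>> apply_moves(
  commands=[
    [27, 0.002, 0.01, 0, 0],
    [27, 0, 0, 0, 0],
  ],
)

```text
clock: 29.8
position: [0.5278, 0.114, 0.0165]
ee_rot: [-2.161, -1.439, -0.798]
force: [-0.5, -3.3, 0.1]
width: 0.272
gripper_force: 1.6
```

>>> apply_moves(
  commands=[
    [27, 0.002, 0.01, 0, 0],
    [27, 0, 0, 0, 0],
  ],
)

```text
clock: 30.05
position: [0.5279, 0.1144, 0.0164]
ee_rot: [-2.161, -1.439, -0.798]
force: [-1.7, -4.6, 1.0]
width: 0.268
gripper_force: 2.3
```

>>> apply_moves(
  commands=[
    [27, 0.002, 0.01, 0, 0],
    [27, 0, 0, 0, 0],
  ],
)

```text
clock: 30.3
position: [0.528, 0.1146, 0.0163]
ee_rot: [-2.162, -1.439, -0.797]
force: [-1.8, -7.1, 1.9]
width: 0.27
gripper_force: 3.2
```

>>> apply_moves(
  commands=[
    [27, 0.002, 0.01, 0, 0],
    [27, 0, 0, 0, 0],
  ],
)

```text
clock: 30.55
position: [0.5281, 0.1148, 0.0162]
ee_rot: [-2.163, -1.439, -0.797]
force: [-3.2, -8.3, 3.0]
width: 0.273
gripper_force: 4.2
```

>>> apply_moves(
  commands=[
    [27, 0.001, 0.006, 0, 0],
    [27, 0, 0, 0, 0],
  ],
)

```text
clock: 30.8
position: [0.5281, 0.1149, 0.0161]
ee_rot: [-2.163, -1.439, -0.797]
force: [-4.0, -9.8, 3.6]
width: 0.267
gripper_force: 5.1
```

>>> apply_moves(
  commands=[
    [27, 0, 0, 0, 0],
    [27, 0, 0, 0, 0],
    [27, 0, 0, 0, 0],
  ],
)

```text
clock: 31.18
position: [0.5281, 0.1149, 0.0161]
ee_rot: [-2.163, -1.439, -0.797]
force: [-4.2, -9.5, 3.9]
width: 0.272
gripper_force: 5.1
```

```bash
python3 look.py 8
```

```text
tilt deg 41.68 lean az 69.9 y axis [ 0.926 -0.376 -0.031] x axis [0.3   0.685 0.664]
31.175 [0.5281 0.1149 0.0161] [ 0.455  0.716 -0.42   2.186 -1.314  0.456  1.005] [-4.19 -9.52  3.93]
cap 195 7.9 [ 0.6374 -0.1105  0.1642] rack x,y -0.2988 -0.1441
cap 209 8.6 [ 0.6262 -0.1922  0.1639] rack x,y -0.3812 -0.1483
cap 201 8.2 [0.5466 0.1848 0.1648] rack x,y -0.0255 0.0001
cap 202 8.2 [0.5371 0.1386 0.1647] rack x,y -0.0728 0.0008
cap 263 19.8 [0.4927 0.0293 0.1659] rack x,y -0.1884 0.0241
```

>>> apply_moves(
  commands=[
    [27, -0.005, -0.03, 0, 0],
    [27, -0.01, -0.06, 0, 0],
    [27, -0.02, -0.1, 0, 0],
    [27, -0.04, -0.2, 0, 0],
    [27, -0.06, -0.3, 0, 0],
    [27, -0.06, -0.3, 0, 0],
    [27, -0.06, -0.3, 0, 0],
    [27, 0, 0, 0, 0],
  ],
)

```text
clock: 32.22
position: [0.5131, 0.0366, 0.0162]
ee_rot: [-2.164, -1.437, -0.798]
force: [-0.2, 0.4, -0.0]
width: 0.272
gripper_force: 0.0
```

```bash
python3 look.py 9; python3 -c "
from cell import imaging
import cv2
im,d=imaging.get_image('scene');cv2.imwrite('pics/fin.png',cv2.resize(im[90:290,200:460,::-1],(780,600)))"
```

```text
tilt deg 41.7 lean az 69.8 y axis [ 0.926 -0.377 -0.031] x axis [0.301 0.684 0.664]
32.225 [0.5131 0.0366 0.0162] [ 0.546  0.704 -0.31   2.164 -1.153  0.584  0.984] [-0.23  0.45 -0.02]
cap 196 7.9 [ 0.6379 -0.1107  0.1642] rack x,y -0.2989 -0.1447
cap 211 8.5 [ 0.6261 -0.192   0.1641] rack x,y -0.381 -0.1482
cap 203 8.3 [0.5467 0.1848 0.1645] rack x,y -0.0255 -0.0
cap 202 8.2 [0.5371 0.1386 0.1646] rack x,y -0.0727 0.0008
cap 286 20.3 [ 0.4775 -0.0495  0.1652] rack x,y -0.2687 0.0244
```

View pics/fin.png

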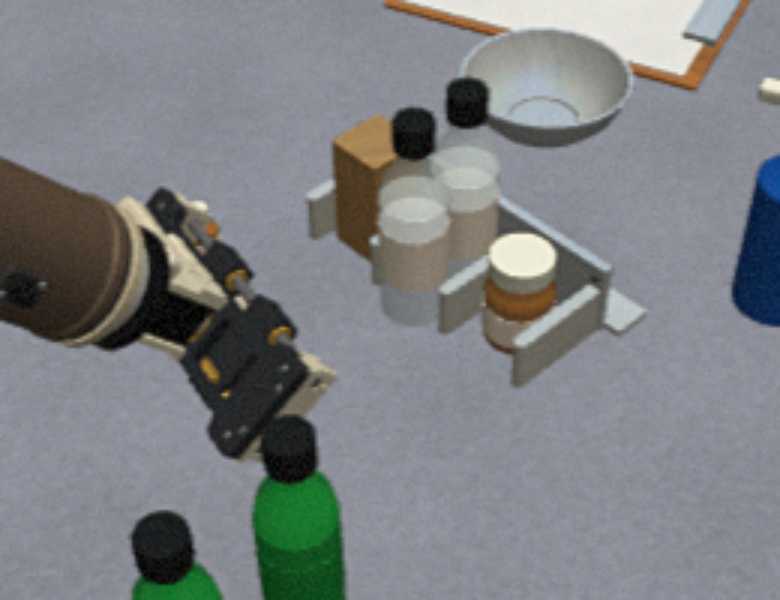

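Both bottles stand upright in the middle bay, loose one at crop (414,250) and twin at (467,190), and the gripper is well clear of them.

```bash
python3 -c "
from cell import arm
print(arm.sign_off())"
```

```text
the job is handed in; nothing more can be done
None
```

The job is handed in: I slid the loose bottle upright into the middle bay behind its twin, pressed the pair home at about 10 N for just over half a second, and backed off, leaving both standing tight against the plate; the sign-off gave no verdict.

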